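# Turn the cup over on the clamping board and clamp it

## Task

Turn the blue cup upside down so that it stands mouth-down on the clamping board, centred in the red ring, then swing the board's clamp arm over onto the cup's base so that it rests there and holds the cup down. The cradle with the two rails is there to rest the cup on its side if you need to change your grip; leave the wax tin, the tape measure and the glue bottle where they are.

Things in the scene. Friction and masses are not known exactly. Their poses are not given: they have to be found in the camera images.
- cup: empty blue plastic cup without handle, a straight round pot 64 mm in outer diameter and 62 mm high, about 0.12 kg, starts standing mouth-up. Origin: centre of its closed base (outside); its z axis points from base to mouth. Grip it across the outside (64 mm) or by the wall (4 mm thick)
- cradle: wooden cradle fixed to the bench: foot 66 x 104 x 12 mm carrying two parallel round-topped rails, 100 mm long and 16 mm wide, along its y axis, their centre lines at x = -20 and +20 mm, their tops 32 mm above the bench. The cup laid on its side along y lies steadily between the rails, its axis 59 mm above the bench. Origin: centre of the underside
- board: plywood clamping board fixed to the bench, 190 (x) x 130 (y) x 15 mm, reaching from x = -60 to +130 mm of its origin, which is on the bench under the centre of the red ring. A steel over-centre hold-down clamp stands on it at x = +85 mm: two cheeks 26 mm wide and 26 mm apart, up to z = 97 mm; the arm's hinge line runs along the board's y at x = +85, z = +89 mm
- ring_centre (a point): centre of the red ring (74 mm inner diameter) painted on the board, on the board's top face 15 mm above the bench; axes as the board's
- clamp_arm (a joint): hinge angle of the clamp arm: 1.90 = fully open (arm up and leaning back, away from the ring), 0 = arm level with its rubber pad resting on the base of an upturned cup, -0.10 = stop when nothing is under it. The arm is heavy (0.32 kg): past its top dead centre, 1.57, it falls by itself, braked, to whichever end it leans to; about 2 N at the red grip swings it off its rear stop
- clamp_grip (a point): middle of the red round grip (18 mm in diameter, 56 mm long) at the end of the clamp arm, 120 mm from the hinge line; the 11 mm radius pad is 85 mm from the hinge. Its -x axis points along the arm to its end; its z axis is square to the arm, on the side away from the pad
- wax_tin: round yellow and silver tin, 82 mm in diameter, 32 mm high, loose; leave alone. Origin: centre of its underside
- tape_measure: black and yellow tape measure, 38 (x) x 95 (y) x 66 mm, loose; leave alone. Origin: centre of its underside
- glue_bottle: white glue bottle with a blue nozzle, 52 mm in diameter, 137 mm high, loose; leave alone. Origin: centre of its underside
There are look-alikes about, which are no part of the job. What is shaped like the cup but brown or white is not meant.

How it is judged:
By the outcome, as a careful person would: the job done as asked, in the order asked, and still so for the second after the job is handed in, with the robot touching nothing.
It also fails if it takes over 72 s, if anything falls off the work surface, if the arm or the gripper's body presses on something with over 40 N, if the wrist force passes 120 N, or if a joint passes its speed limit or range.

## Robot

A 7-joint arm with a two-finger parallel gripper is mounted at the origin on the work surface; the furniture and walls round the work are solid. World frame = base frame: x ahead of the robot, y to its left, z up, the work surface at z = 0. Lengths are in m, angles in degrees, forces in N, time in s.
With the tool pointing down it reaches from about 0.35 to 0.775 m from the base axis. Payload 3.1 kg.
Tool frame: the origin (TCP) lies on the centre line of the jaws, within the pads' length; the fingertips stand 17 mm ahead of it and the grasp point (between the pads) lies 2 mm behind it (robot.tip_reach is the distance from the TCP to the fingertips, in m); z points along the fingers, y is the line along which they close (so a half turn about z gives the same grasp; the last joint's range is limited). The gripper opens to 85 mm and grips with 20 to 120 N. Pads are 22 mm wide; open, the fingers measure 114 mm over their backs; the gripper's body (76 mm by 85 mm) begins 54 mm behind the grasp point. The pads swing forward as they close: fully open they stand 13 mm farther back than shut.
Start: joints at [-74.983, 17.813, 0.802, 86.603, -0.252, 75.585, -1.558], TCP at [0.165, 0.525, 0.248] pointing down, gripper open.
Joint ranges: [-154.91, 154.91], [-16.99, 109.72], [-72.82, 74.43], [7.12, 147.25], [-82.49, 262.49], [11.32, 116.49], [-174.64, 174.64]. Speed limits (degrees/s): [159.86, 159.86, 180, 180, 180, 180, 180].

## Interface

Orientations are given as [roll, pitch, yaw] about the fixed x, y, z axes, in that order (R = Rz(yaw) Ry(pitch) Rx(roll)).
In Python, from station import robot, fingers, vision, workorder, recognise gives the robot as it stands. Calls block until the motion is done:
- robot.move_to(position, orientation): joint-space move of the TCP to a pose.
- robot.line_to(position, orientation=None, velocity=0.15, f_stop=None): straight line of the TCP; orientation=None keeps the orientation; velocity is the mean speed in m/s. With f_stop (N) it stops when the force on the tool has changed by that much, and returns True; else False.
- robot.move_j(angles): joint-space move.
- fingers.gripper_to(opening, force=None): opening from 0.0 (shut) to 1.0 (fully open); force is the grip in N (None keeps the last); returns when the fingers have stopped.
- robot.pause(seconds).
- robot.inverse_kinematics(position, orientation): joint angles nearest the present ones, or None.
- vision.grab_frame(name): name is "scene" or "top"; returns the picture (384x512x3 uint8, red, green, blue); there is no depth.
- vision.calibration(name): a dict with "mtx" (3x3 intrinsics, pixels), "k1" (the pictures are not rectified: a ray, as slopes to the right and down, at radius r is drawn at 1 + k1 r^2 times it, then the intrinsics apply), "extrinsics" (4x4, takes a point from world to camera coordinates). Camera axes: x right, y up, looking along -z (the intrinsics and any distortion apply to the point x, -y, -z); pixel columns grow to the right and rows downward; lengths in m; the calibration is good to about 2 mm. A picture is of the moment at which its call begins. calibration takes no time and is no camera call.
A pose or a line that the arm cannot do raises robot.PlanningError and nothing moves.
- workorder.close_job(): hands the job in; it is judged then, once.
Trained networks look in the newest picture that a camera, given by its name, has taken for a name from the list of things; names that differ only in an ending like _2 or _b are one class to them, and where a whole thing is asked for, a point or a joint stands for the part that bears it (a point fixed in the world has none). Each returns a list of dicts, best first, with "p" (0 to 1); they miss things now and then, are a little off and sometimes report something else, mostly with a low value. They report only what shows in the picture. A call takes as long as a camera call. They do not tell look-alikes from the thing itself.
- recognise(label, camera): "rect" ([centre column, centre row, width, height] in pixels, round what is visible of it).
Readings, each from a call of its own:
- robot.current_time_s(): time.
- robot.current_joint_positions(): joint angles.
- robot.current_dq(): joint speeds.
- robot.current_joint_torque(): joint torques, N m.
- robot.current_tool_pos(): TCP position.
- robot.current_eef_rot(): TCP orientation.
- robot.current_contact_force(): force on the tool from outside, world axes, zero at the start.
- robot.current_torque(): the same for the moment, N m.
- robot.current_finger_gap(): opening from 0.0 (shut) to 1.0 (fully open).
- robot.current_gripper_force(): force on a finger pad.
Only numpy, scipy, OpenCV 4.12 (cv2) and the standard library are available. Lean on these libraries where they do the work, as an engineer would, in place of code of your own. Each camera call takes 0.05 s, during which the arm holds its last target. There are 200 camera calls.

## Working session

There is one attempt and no reset: what is moved stays moved. The work goes in short steps, each a Python script; the robot and the scene stay as the last script left them, time stands still between calls to the robot, and variables do not carry over. Pictures are saved under pics/ and viewed, at most 10 in all, crops included, and the job is handed in when it is done.

```bash
ls; mkdir -p pics; cat > h.py <<'E'
import numpy as np, cv2
from station import robot, fingers, vision, workorder, recognise
def grab(cam,fn=None):
    im=vision.grab_frame(cam)
    if fn: cv2.imwrite('pics/'+fn,cv2.cvtColor(im,cv2.COLOR_RGB2BGR))
    return im
def pix2w(cam,uv,z):
    c=vision.calibration(cam);K=np.array(c['mtx']);E=np.array(c['extrinsics'])
    d=np.array([(uv[0]-K[0,2])/K[0,0],(uv[1]-K[1,2])/K[1,1]]);s=d.copy()
    for _ in range(30): s=d/(1+c['k1']*(s@s))
    R=E[:3,:3];o=-R.T@E[:3,3];r=R.T@np.array([s[0],-s[1],-1])
    return o+r*(z-o[2])/r[2]
def w2pix(cam,p):
    c=vision.calibration(cam);K=np.array(c['mtx']);E=np.array(c['extrinsics'])
    q=E[:3,:3]@np.array(p)+E[:3,3];s=np.array([q[0],-q[1]])/-q[2]
    s=s*(1+c['k1']*(s@s));return np.array([K[0,0]*s[0]+K[0,2],K[1,1]*s[1]+K[1,2]])
E
python3 - <<'E'
from h import *
for c in('scene','top'):
    im=grab(c,c+'0.png')
    E=np.array(vision.calibration(c)['extrinsics']);print(c,'cam at',-E[:3,:3].T@E[:3,3])
    for n in('cup','cradle','board','clamp_arm','clamp_grip','wax_tin','tape_measure','glue_bottle'):
        print(n,[(np.round(d['rect']).tolist(),round(d['p'],2)) for d in recognise(n,c)])
a=cv2.imread('pics/scene0.png');b=cv2.imread('pics/top0.png')
E
```

```text
pics
scene cam at [0.07619222 0.40973131 0.56412044]
cup [([267.0, 219.0, 21.0, 32.0], 0.96), ([346.0, 202.0, 26.0, 34.0], 0.59), ([314.0, 214.0, 26.0, 36.0], 0.58)]
cradle [([325.0, 181.0, 36.0, 28.0], 0.95), ([272.0, 157.0, 19.0, 37.0], 0.69), ([313.0, 213.0, 24.0, 36.0], 0.4)]
board [([207.0, 215.0, 97.0, 133.0], 0.85)]
clamp_arm [([177.0, 180.0, 30.0, 66.0], 0.87)]
clamp_grip [([178.0, 182.0, 37.0, 65.0], 0.78)]
wax_tin [([169.0, 338.0, 51.0, 50.0], 0.58)]
tape_measure [([268.0, 193.0, 34.0, 32.0], 0.66)]
glue_bottle []
top cam at [ 0.48283462 -0.06881315  0.97020718]
cup [([310.0, 228.0, 26.0, 22.0], 0.95), ([273.0, 203.0, 26.0, 27.0], 0.86), ([351.0, 242.0, 32.0, 29.0], 0.77)]
cradle [([376.0, 198.0, 53.0, 32.0], 0.72)]
board [([213.0, 173.0, 54.0, 103.0], 0.77)]
clamp_arm [([200.0, 143.0, 22.0, 40.0], 0.56)]
clamp_grip [([200.0, 140.0, 21.0, 41.0], 0.79)]
wax_tin [([133.0, 240.0, 38.0, 34.0], 0.76)]
tape_measure [([309.0, 169.0, 34.0, 25.0], 0.69)]
glue_bottle []
```

View pics/scene0.png

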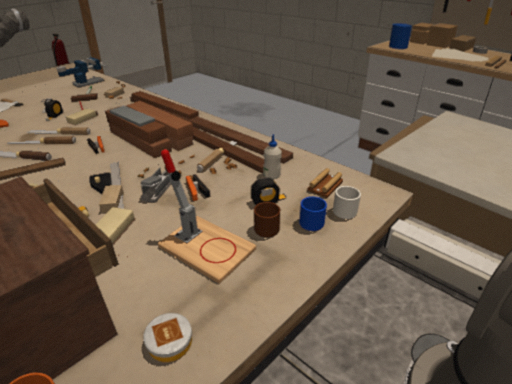

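View pics/top0.png

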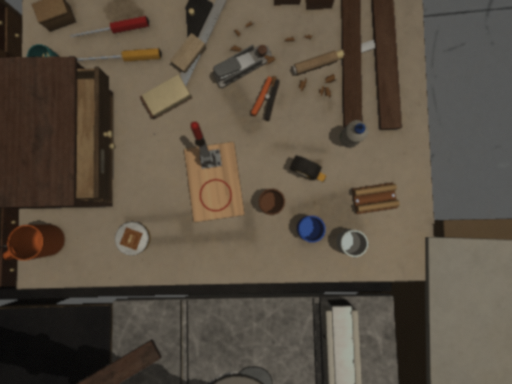

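Cup-like candidates in the top view are brown (270,202), blue (310,229) and white (353,242). The blue one fits the description. The board's ring is at (215,195), the clamp at (205,155) and the cradle at (375,198). I'll confirm with an enlarged crop and measure.

```bash
python3 - <<'E'
from h import *
im=cv2.imread('pics/top0.png')
c=im[110:270,170:410];c=cv2.resize(c,None,fx=3.3,fy=3.3,interpolation=cv2.INTER_CUBIC)
c=cv2.convertScaleAbs(c,alpha=1.7);cv2.imwrite('pics/crop0.png',c)
hsv=cv2.cvtColor(im,cv2.COLOR_BGR2HSV)
def comps(m,name,zs):
    n,l,s,ce=cv2.connectedComponentsWithStats(m.astype(np.uint8))
    for i in range(1,n):
        if s[i,4]>25: print(name,s[i].tolist(),ce[i].round(1),[pix2w('top',ce[i],z).round(4)[:2].tolist() for z in zs])
H,S,V=cv2.split(hsv)
roi=np.zeros(H.shape,bool);roi[110:270,170:410]=1
comps(roi&(H>105)&(H<130)&(S>130),'blue',[0,.03,.062])
red=roi&((H<6)|(H>172))&(S>120)
comps(red,'red',[0.015,.2])
# board: hsv at a board pixel
print(hsv[185,235],hsv[180,260],hsv[205,375],hsv[195,215],hsv[198,201])
for n,p in dict(board_tl=(186,151),tr=(235,143),br=(243,213),bl=(194,221)).items(): print(n,pix2w('top',p,.015).round(3))
E
```

```text
blue [298, 217, 26, 24, 443] [309.4 228.2] [[0.4545, -0.1903], [0.4553, -0.1865], [0.4563, -0.1825]]
red [191, 122, 11, 18, 115] [196.3 130.2] [[0.71, 0.092], [0.666, 0.0608]]
[ 16 115 144] [ 19  69 119] [ 17 124 117] [ 15 115 153] [ 10 138 129]
board_tl [0.657 0.119 0.015]
tr [ 0.674 -0.007  0.015]
br [ 0.496 -0.024  0.015]
bl [0.479 0.1   0.015]
```

View pics/crop0.png

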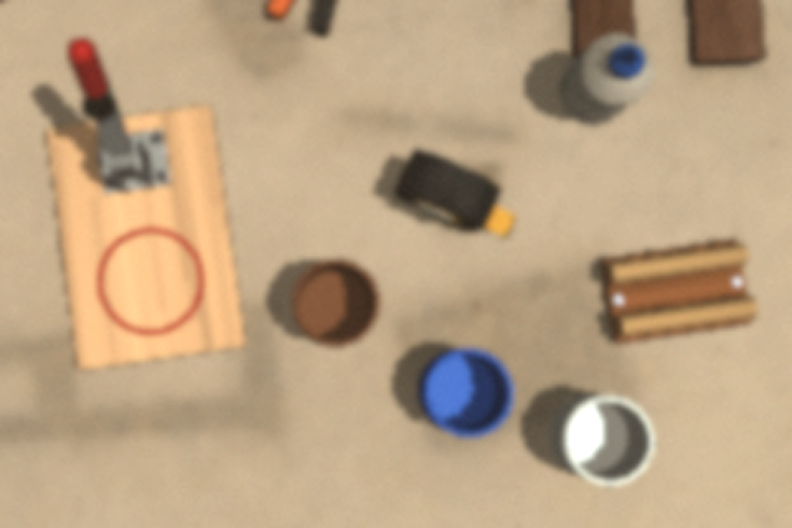

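The crop confirms the blue, empty, mouth-up cup at (311,229) in the full image. The red ring centre is at (216,195), and the cradle is around (377,197) with its rails running along the image's horizontal. Next I'll refine these by model fitting and check reach.

```bash
python3 - <<'E'
from h import *
from scipy.optimize import minimize
def circ(x,y,z,r): return [(x+r*np.cos(t),y+r*np.sin(t),z) for t in np.linspace(0,6.283,40)]
def fitcup(cam,roi):
    im=cv2.imread(f'pics/{cam}0.png').astype(int);B,G,R=im[...,0],im[...,1],im[...,2]
    m=(B-R>25);q=np.zeros_like(m);q[roi[1]:roi[3],roi[0]:roi[2]]=1;m&=q
    m=cv2.morphologyEx(m.astype(np.uint8),cv2.MORPH_CLOSE,np.ones((5,5)))
    big=cv2.resize(m*255,None,fx=4,fy=4,interpolation=cv2.INTER_LINEAR)>127
    def cost(p):
        pts=np.array([w2pix(cam,a) for a in circ(*p,0,.032)+circ(*p,.062,.032)])
        h=cv2.convexHull(((pts+.5)*4*16).astype(np.int32));s=np.zeros(big.shape,np.uint8);cv2.fillConvexPoly(s,h,1,shift=4)
        s=s>0;return 1-(s&big).sum()/(s|big).sum()
    r=minimize(cost,[.456,-.185],method='Nelder-Mead',options=dict(initial_simplex=[[.456,-.185],[.466,-.185],[.456,-.175]]));print('cup',cam,r.x.round(4),r.fun)
fitcup('top',(285,205,330,250));fitcup('scene',(295,190,330,240))
for cam,roi in(('top',(192,170,240,218)),('scene',(195,232,240,268))):
    im=cv2.imread(f'pics/{cam}0.png').astype(int);B,G,R=im[...,0],im[...,1],im[...,2]
    m=(R-G>50)&(G*1.9<R) ;q=np.zeros_like(m);q[roi[1]:roi[3],roi[0]:roi[2]]=1
    ys,xs=np.nonzero(m&q);P=np.array([pix2w(cam,p,.015)[:2] for p in zip(xs,ys)])
    if len(P)<10: print(len(P));continue
    w=np.ones(len(P))
    for _ in range(3):
        A=np.c_[2*P,np.ones(len(P))];s=np.linalg.lstsq(A*w[:,None],(P**2).sum(1)*w,rcond=None)[0];rr=np.sqrt(s[2]+s[:2]@s[:2]);w=(abs(np.hypot(*(P-s[:2]).T)-rr)<.004)*1.
    print('ring',cam,len(P),w.sum(),s[:2].round(4),'r',rr)
C=lambda a,z:pix2w('top',(170+(a[0]+.5)/3.3-.5,110+(a[1]+.5)/3.3-.5),z)[:2].round(4)
print('rails',[C(a,.030) for a in((612,268),(745,248),(620,328),(755,305))],'screws',C((618,300),.012),C((737,282),.012))
print('board c',[C(a,.015) for a in((48,130),(212,105),(245,345),(80,368))],'ring',C((151,281),.015))
print('grip tip',C((82,50),.225),'brown',C((335,303),.062),'white',C((608,440),.062))
E
```

```text
Traceback (most recent call last):
  File "h.py", line 14, in w2pix
    c=vision.calibration(cam);K=np.array(c['mtx']);E=np.array(c['extrinsics'])
ValueError: time passes only in moves, steps and waits
```

```bash
sed -i 's/c=vision.calibration(cam);/c=CAL[cam];/; s/^def grab/CAL={n:vision.calibration(n) for n in ("scene","top")}\ndef grab/' h.py
cat > fit.py <<'E'
from h import *
from scipy.optimize import minimize
def circ(x,y,z,r): return [(x+r*np.cos(t),y+r*np.sin(t),z) for t in np.linspace(0,6.283,40)]
def fitcup(cam,roi,suf='0',x0=(.456,-.185),zb=0):
    im=cv2.imread(f'pics/{cam}{suf}.png').astype(int);B,G,R=im[...,0],im[...,1],im[...,2]
    m=(B-R>25);q=np.zeros_like(m);q[roi[1]:roi[3],roi[0]:roi[2]]=1;m&=q
    m=cv2.morphologyEx(m.astype(np.uint8),cv2.MORPH_CLOSE,np.ones((5,5)))
    big=cv2.resize(m*255,None,fx=4,fy=4,interpolation=cv2.INTER_LINEAR)>127
    def cost(p):
        pts=np.array([w2pix(cam,a) for a in circ(*p,zb,.032)+circ(*p,zb+.062,.032)])
        h=cv2.convexHull(((pts+.5)*4*16).astype(np.int32));s=np.zeros(big.shape,np.uint8);cv2.fillConvexPoly(s,h,1,shift=4)
        s=s>0;return 1-(s&big).sum()/(s|big).sum()
    x0=np.array(x0);r=minimize(cost,x0,method='Nelder-Mead',options=dict(initial_simplex=[x0,x0+[.01,0],x0+[0,.01]]));print('cup',cam,r.x.round(4),round(r.fun,3))
E
python3 - <<'E'
from fit import *
fitcup('top',(285,205,330,250));fitcup('scene',(295,190,330,240))
for cam,roi in(('top',(192,170,240,218)),('scene',(195,232,240,268))):
    im=cv2.imread(f'pics/{cam}0.png').astype(int);B,G,R=im[...,0],im[...,1],im[...,2]
    D=R-G;q=np.zeros(D.shape,bool);q[roi[1]:roi[3],roi[0]:roi[2]]=1
    m=(D>np.median(D[q])+18)
    ys,xs=np.nonzero(m&q);P=np.array([pix2w(cam,p,.015)[:2] for p in zip(xs,ys)])
    if len(P)<10: print(len(P));continue
    w=np.ones(len(P))
    for _ in range(4):
        A=np.c_[2*P,np.ones(len(P))];s=np.linalg.lstsq(A*w[:,None],(P**2).sum(1)*w,rcond=None)[0];rr=np.sqrt(s[2]+s[:2]@s[:2]);w=(abs(np.hypot(*(P-s[:2]).T)-rr)<.005)*1.
    print('ring',cam,len(P),w.sum(),s[:2].round(4),'r',rr)
C=lambda a,z:pix2w('top',(170+(a[0]+.5)/3.3-.5,110+(a[1]+.5)/3.3-.5),z)[:2].round(4).tolist()
print('rails',[C(a,.030) for a in((612,268),(745,248),(620,328),(755,305))],'screws',C((618,300),.012),C((737,282),.012))
print('board c',[C(a,.015) for a in((48,130),(212,105),(245,345),(80,368))],'ring',C((151,281),.015))
print('grip tip',C((82,50),.225),'brown',C((335,303),.062),'white',C((608,440),.062))
E
```

```text
cup top [ 0.4551 -0.187 ] 0.119
cup scene [ 0.456  -0.1912] 0.096
ring top 56 56.0 [0.5438 0.0457] r 0.038924117257344404
ring scene 204 204.0 [0.5426 0.0457] r 0.039111314256841966
rails [[0.5447, -0.3011], [0.5575, -0.3991], [0.5, -0.3052], [0.515, -0.4043]] screws [0.5215, -0.3091] [0.5333, -0.3982]
board c [[0.6619, 0.1233], [0.6784, -0.0038], [0.4931, -0.0258], [0.4782, 0.1002]] ring [0.5434, 0.0452]
grip tip [0.671, 0.0601] brown [0.5216, -0.0937] white [0.42, -0.2852]
```

```bash
cat > plan.py <<'E'
from h import *
from scipy.spatial.transform import Rotation as Ro
Z=np.array([0,0,1.])
RING=np.array([.543,.0457]);BY=np.radians(7.0);CR=np.array([.5285,-.353]);CY=np.radians(7.8);CUP=np.array([.4555,-.1885])
def hor(deg): a=np.radians(deg);return np.array([np.cos(a),np.sin(a),0])
def ori(tz,y):
    y=np.array(y);x=np.cross(y,tz);return Ro.from_matrix(np.c_[x,y,tz]).as_euler('xyz',degrees=True)
def pick(ddeg,tau,s):   # tool mostly down, leaning so that it points to d
    d=hor(ddeg);t=np.radians(tau);return -Z*np.cos(t)+d*np.sin(t), s*np.cross(Z,d)
def put(ddeg,tau,s):    # the same grasp after z->d, d->-z
    d=hor(ddeg);t=np.radians(tau);return -d*np.cos(t)-Z*np.sin(t), s*np.cross(Z,d)
def back(p,tz,m): return np.array(p)-m*np.array(tz)
E
python3 - <<'E'
from plan import *
def ik(p,o):
    q=robot.inverse_kinematics(list(p),list(o));return None if q is None else np.round(q).astype(int).tolist()
yc=np.degrees(CY)+90
for s in(1,-1):
  for dd in(63,243):
    for tau in(0,15): 
        tz,y=pick(dd,tau,s);print('pick1',s,dd,tau,ik([*CUP,.042],ori(tz,y)),ik([*CUP,.16],ori(tz,y)))
  for dd in(yc,yc+180):
    for tau in(15,25):
        tz,y=put(dd,tau,s);print('put1',s,round(dd),tau,ik([*CR,.059],ori(tz,y)),ik([*CR,.16],ori(tz,y)))
        tz,y=pick(dd,tau,s);print('  pick2',ik([*CR,.059],ori(tz,y)),ik([*CR,.16],ori(tz,y)))
  for dd in range(127,308,30):
    for tau in(20,30):
        tz,y=put(dd,tau,s);print('put2',s,dd,tau,ik([*RING,.057],ori(tz,y)),ik([*RING,.16],ori(tz,y)))
    
E
```

```text
pick1 1 63 0 [65, 40, -62, 109, 42, 58, 138] [67, 27, -62, 101, 26, 67, 150]
pick1 1 63 15 [-15, 41, 64, 112, -57, 68, -130] [-17, 27, 65, 105, -40, 73, -145]
pick1 1 243 0 [-15, 31, 47, 111, -29, 50, 20] [-25, 23, 59, 105, -22, 65, 15]
pick1 1 243 15 [-29, 37, 54, 110, -19, 50, 5] [-33, 26, 58, 103, -8, 64, -1]
put1 1 98 15 [-15, 53, 20, 114, 86, 59, 106] [-12, 39, 15, 115, 86, 64, 118]
  pick2 [6, 59, 64, 75, -56, 91, -102] [7, 52, 64, 69, -50, 98, -107]
put1 1 98 25 [-15, 46, 22, 115, 82, 49, 116] [-11, 33, 18, 114, 78, 55, 130]
  pick2 [13, 64, 64, 67, -61, 103, -102] [15, 58, 64, 61, -57, 110, -107]
put1 1 278 15 None None
  pick2 [0, 36, 37, 97, -13, 44, 46] [-6, 31, 46, 92, -13, 56, 48]
put1 1 278 25 None None
  pick2 [-2, 33, 31, 103, 9, 35, 24] [-19, 33, 57, 98, -10, 47, 43]
put2 1 127 20 [-41, 46, -3, 117, 79, 74, 107] [-37, 34, -8, 118, 77, 80, 119]
put2 1 127 30 [-39, 39, -2, 118, 75, 65, 115] [-35, 27, -7, 117, 70, 71, 128]
put2 1 157 20 [-42, 44, 3, 141, 119, 70, 85] [-35, 24, -5, 141, 112, 65, 105]
put2 1 157 30 [-36, 33, 2, 140, 119, 56, 97] [-31, 15, -4, 138, 104, 50
[... 1851 characters left out ...]
2 -1 187 30 None [50, 19, -61, 146, 162, 38, -63]
put2 -1 217 20 [78, 72, -63, 136, 217, 20, -39] [-26, 44, 64, 140, 245, 99, -121]
put2 -1 217 30 [72, 57, -63, 135, 210, 16, -47] [-31, 30, 65, 137, 255, 76, -128]
put2 -1 247 20 [21, 48, 11, 114, -81, 81, -108] [13, 37, 22, 115, -80, 87, -119]
put2 -1 247 30 [10, 42, 22, 115, -81, 77, -114] [-6, 35, 43, 115, -80, 89, -124]
put2 -1 277 20 [-2, 65, 43, 88, -77, 116, -108] [4, 51, 32, 88, -69, 112, -119]
put2 -1 277 30 [-10, 64, 54, 91, -78, 114, -108] [-10, 53, 54, 90, -73, 116, -116]
put2 -1 307 20 [10, 68, 11, 60, -46, 116, -117] [20, 60, -10, 60, -36, 115, -131]
put2 -1 307 30 [-2, 65, 32, 66, -54, 115, -108] [8, 54, 11, 65, -42, 114, -122]
```

```bash
python3 - <<'E'
from plan import *
T=lambda:round(robot.current_time_s(),1)
print(T(),np.round(robot.current_contact_force(),1))
tau,s=15,-1
tz,y=pick(63,tau,s);o=ori(tz,y).tolist()
g=np.array([*CUP,.042])
robot.move_to([*CUP,.20],o)
robot.move_to(back(g,tz,.07).tolist(),o)
print('stop',robot.line_to(g.tolist(),f_stop=8))
fingers.gripper_to(0.0,40);print(T(),robot.current_finger_gap(),robot.current_gripper_force(),robot.current_tool_pos())
robot.line_to([*CUP,.22]);print(robot.current_finger_gap(),robot.current_contact_force())
# rotate halfway, then fully, high above the cradle
yc=np.degrees(CY)+90
a,b=Ro.from_euler('xyz',o,degrees=True),None
tz2,y2=put(yc,tau,s);o2=ori(tz2,y2)
b=Ro.from_euler('xyz',o2,degrees=True)
mid=(a*Ro.from_rotvec((a.inv()*b).as_rotvec()*.5)).as_euler('xyz',degrees=True)
up=[*CR,.20]
for p,oo in(((np.array([*CUP,.22])+up)/2,mid),(up,o2)):
    robot.move_to(list(map(float,p)),oo.tolist());print(T(),np.round(robot.current_joint_positions()))
print(robot.current_finger_gap())
grab('scene','scene1.png');grab('top','top1.png')
a=cv2.imread('pics/scene1.png')[80:300,130:400];b=cv2.imread('pics/top1.png')[80:300,180:450]
cv2.imwrite('pics/c1.png',cv2.resize(np.hstack([a,b]),(800,326)))
E
```

```text
0.9 [ 0.5 -0.3 -0.2]
stop False
5.0 0.7472075357474638 43.33220690488815 [ 0.45624046 -0.18952805  0.04373376]
0.7472816541405889 [-0.74681785 -0.14903421 -1.49307928]
7.1 [-40.  25.  65. 105.   7.  52.   5.]
8.0 [-45.  54.  65. 116.  58.  32. -43.]
0.7441290647164155
```

View pics/c1.png

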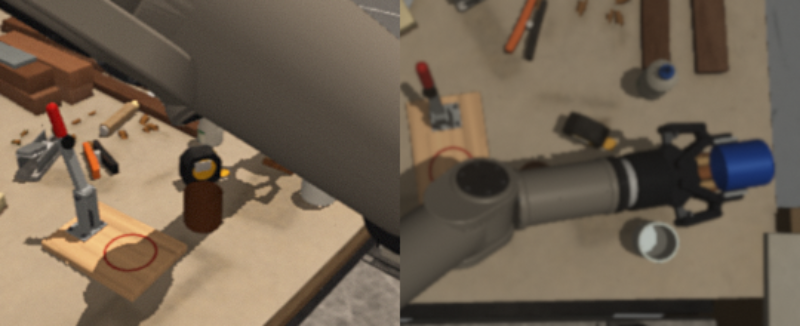

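Picture c1 shows the cup held sideways above the cradle (crop (740,165)), with its mouth toward the gripper; the neighbours are undisturbed. Next I lower it into the cradle and regrip.

```bash
python3 - <<'E'
from plan import *
T=lambda:round(robot.current_time_s(),1)
tau=15;yc=np.degrees(CY)+90;d=hor(yc)
tz,y=put(yc,tau,-1)
p=np.array([*CR,0])+d*.012
robot.line_to([*p[:2],.085])
print('stop',robot.line_to([*p[:2],.050],velocity=.03,f_stop=6),T(),robot.current_tool_pos(),robot.current_contact_force())
fingers.gripper_to(1.0);tp=np.array(robot.current_tool_pos())
robot.line_to(back(tp,tz,.09).tolist())
tp=np.array(robot.current_tool_pos());robot.line_to([tp[0],tp[1],.22],velocity=.25)
# view from over the cradle, out of the way
tz,y=pick(yc,25,-1);o=ori(tz,y).tolist()
robot.move_to([.46,-.15,.30],o)
print(T(),np.round(robot.current_joint_positions()))
grab('scene','scene2.png');grab('top','top2.png')
a=cv2.imread('pics/scene2.png')[80:300,200:470];b=cv2.imread('pics/top2.png')[120:285,300:435]
cv2.imwrite('pics/c2.png',np.hstack([cv2.resize(a,(400,326)),cv2.resize(b,(400,489))[:326]]))
E
```

```text
stop True 9.8 [ 0.52499442 -0.34210778  0.05911573] [-1.41072322 -1.84037873 -0.28148107]
13.0 [ 22.  19.  11.  83. -22.  95.  42.]
```

View pics/c2.png

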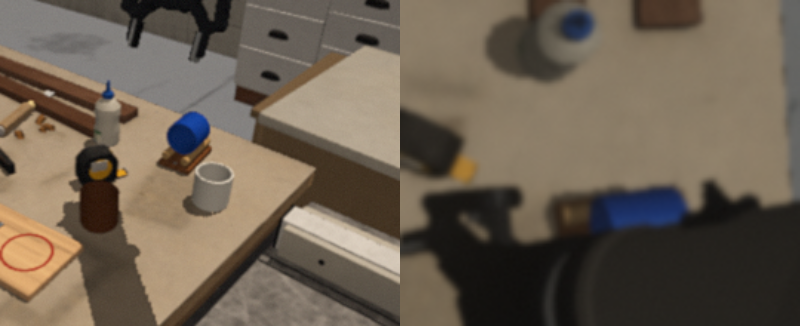

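```bash
python3 - <<'E'
from plan import *
from scipy.optimize import minimize
yc=np.degrees(CY)+90;d=hor(yc);n=np.cross(Z,d)
for cam,roi in(('scene',(300,140,350,195)),('top',(350,180,410,207))):
    im=cv2.imread(f'pics/{cam}2.png').astype(int);B,R=im[...,0],im[...,2]
    m=B-R>25;q=np.zeros_like(m);q[roi[1]:roi[3],roi[0]:roi[2]]=1;m&=q
    ys,xs=np.nonzero(m);print(cam,xs.min(),xs.max(),ys.min(),ys.max(),m.sum())
    big=cv2.resize(m.astype(np.uint8)*255,None,fx=4,fy=4)>127
    qb=cv2.resize(q.astype(np.uint8),None,fx=4,fy=4)>0
    if cam=='top': qb[int(4*198):]=0;big&=qb
    def cost(p):
        c=np.array([*CR,.059])+d*p[0]+(n*p[1] if len(p)>1 else 0)
        pts=np.array([w2pix(cam,c+d*e+.032*(n*np.cos(t)+Z*np.sin(t))) for e in(-.031,.031) for t in np.linspace(0,6.28,40)])
        s=np.zeros(big.shape,np.uint8);cv2.fillConvexPoly(s,cv2.convexHull(((pts+.5)*64).astype(np.int32)),1,shift=4);s=(s>0)&qb
        return 1-(s&big).sum()/(s|big).sum()
    r=minimize(cost,[0,0],method='Nelder-Mead',options=dict(initial_simplex=[[0,0],[.01,0],[0,.008]]));print(cam,'along d, lateral',r.x.round(4),round(r.fun,3))
E
```

```text
scene 313 341 155 183 577
scene along d, lateral [-0.0002  0.0026] 0.103
top 365 396 184 197 335
top along d, lateral [0.0021 0.0048] 0.227
```

Picture c2 shows the cup lying across the rails, centred, and the fit is within 3 mm. Next I regrip, invert it and place it on the ring.

```bash
python3 - <<'E'
from plan import *
T=lambda:round(robot.current_time_s(),1)
yc=np.degrees(CY)+90;d=hor(yc);n=np.cross(Z,d);tau,s=25,-1
tz,y=pick(yc,tau,s);o=ori(tz,y)
g=np.array([*CR,.059])+n*.0025-d*.011
robot.move_to(back(g,tz,.12).tolist(),o.tolist())
print('stop',robot.line_to(g.tolist(),f_stop=8,velocity=.1))
fingers.gripper_to(0.0,40);tp=np.array(robot.current_tool_pos());print(T(),robot.current_finger_gap(),tp-g,robot.current_contact_force())
robot.line_to([tp[0],tp[1],.25]);print(robot.current_finger_gap(),np.round(robot.current_joint_positions()))
tz2,y2=put(127,tau,s);o2=ori(tz2,y2)
a,b=[Ro.from_euler('xyz',q,degrees=True) for q in(o,o2)];v=(a.inv()*b).as_rotvec();print('rot',np.degrees(np.linalg.norm(v)))
A=np.array([tp[0],tp[1],.25]);B=np.array([*RING,.20])
# intermediate: do 90 deg cup turn keeping d=yc (half yaw), then yaw
for f,(tt,yy) in((.5,put(112,tau,s)),(1,(tz2,y2))):
    robot.move_to((A*(1-f)+B*f).tolist(),ori(tt,yy).tolist());print(T(),np.round(robot.current_joint_positions()))
print(robot.current_finger_gap())
grab('scene','scene3.png');grab('top','top3.png')
a=cv2.imread('pics/scene3.png')[80:300,100:370];b=cv2.imread('pics/top3.png')[80:300,130:400]
cv2.imwrite('pics/c3.png',cv2.resize(np.hstack([a,b]),(800,326)))
E
```

```text
stop False
15.9 0.7390012920564775 [ 3.90187215e-05 -1.08545469e-03  1.01123261e-03] [ 0.31098896 -0.281224    4.11238141]
0.7421212608934157 [ 35.  45.  17.  49. -27. 108.  53.]
rot 93.64296836233929
19.0 [ -6.  22. -16. 119.  78.  75. -48.]
19.8 [-22.  28. -25. 116.  76.  84. -53.]
0.7428679573810788
```

View pics/c3.png

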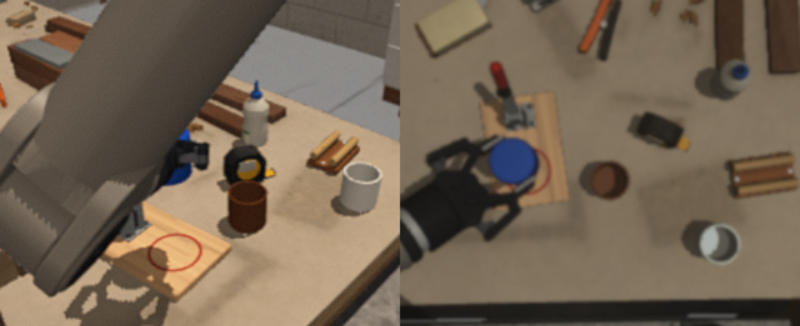

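Picture c3 shows the cup base-up in the jaws above the ring (right crop (513,160)). I'll lower it near the board, measure its centre and correct.

```bash
python3 - <<'E'
from plan import *
from fit import fitcup
robot.line_to([*RING,.070],velocity=.15)
tp=robot.current_tool_pos();print(robot.current_time_s(),np.round(tp,4))
grab('top','top4.png');grab('scene','scene4.png')
fitcup('top',(190,165,245,220),'4',RING,tp[2]-.042)
fitcup('scene',(190,190,260,270),'4',RING,tp[2]-.042)
a=cv2.imread('pics/scene4.png')[150:300,130:314];b=cv2.imread('pics/top4.png')[120:270,130:314]
cv2.imwrite('pics/c4.png',cv2.resize(np.hstack([a,b]),(800,326)))
E
```

```text
20.9333 [0.5434 0.0458 0.0708]
cup top [0.546  0.0434] 0.178
cup scene [0.5397 0.0311] 0.905
```

View pics/c4.png

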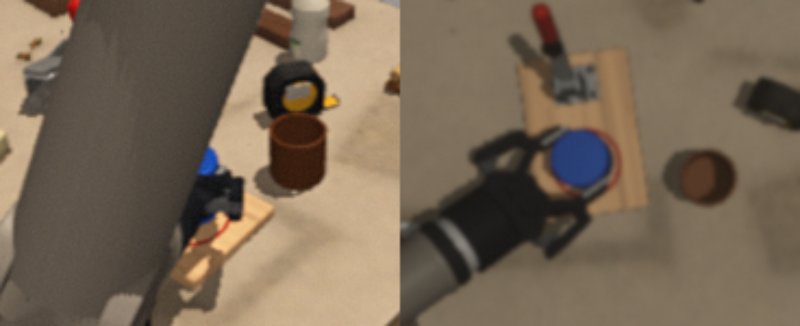

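Picture c4 shows the cup over the ring (right crop (582,158)), partly hidden by the fingers, so that fit is slightly biased. I'll apply a small correction, place it, release and check.

```bash
python3 - <<'E'
from plan import *
from fit import fitcup
tz,y=put(127,25,-1)
robot.line_to([.542,.0467,.070],velocity=.05)
print('stop',robot.line_to([.542,.0467,.050],velocity=.03,f_stop=5),robot.current_tool_pos(),robot.current_contact_force())
fingers.gripper_to(1.0);tp=np.array(robot.current_tool_pos())
robot.line_to(back(tp,tz,.12).tolist(),velocity=.15)
tp=back(tp,tz,.12);robot.line_to([tp[0],tp[1],.27],velocity=.25)
robot.move_to([.50,-.2,.30],[180,0,90]);print(robot.current_time_s())
grab('top','top5.png');grab('scene','scene5.png')
fitcup('top',(190,165,245,220),'5',RING,.015)
fitcup('scene',(190,190,260,270),'5',RING,.015)
a=cv2.imread('pics/scene5.png')[130:280,130:314];b=cv2.imread('pics/top5.png')[120:270,130:314]
cv2.imwrite('pics/c5.png',cv2.resize(np.hstack([a,b]),(800,326)))
E
```

```text
stop True [0.54210009 0.04673728 0.05733784] [-0.15676841  0.90970718  4.11456723]
25.15
cup top [0.5432 0.0447] 0.233
cup scene [0.5444 0.045 ] 0.123
```

View pics/c5.png

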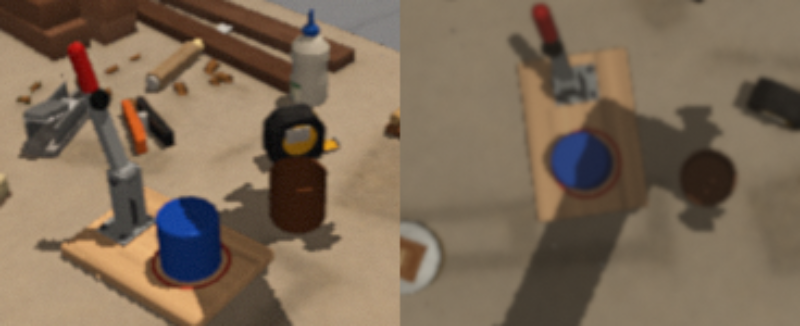

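Picture c5 shows the cup standing mouth-down and centred in the ring. The fit gives (.5435,.045) against the ring at (.543,.0457). Next I push the clamp arm over from behind with closed fingers.

```bash
python3 - <<'E'
from plan import *
T=lambda:round(robot.current_time_s(),1)
bx=np.array([np.cos(BY),np.sin(BY)])
P=lambda x,z:[*(RING+bx*x).tolist(),z]
fingers.gripper_to(0.0,20)
for yaw in(7,-173):
    q=robot.inverse_kinematics(P(.175,.32),[180,0,yaw]);print(yaw,q and np.round(q))
    if q: best=yaw if 'best' not in dir() or abs(q[6])<abs(bq[6]) else best; bq=q if best==yaw else bq
o=[180,0,best]
robot.move_to([.62,-.12,.32],o)
robot.line_to(P(.175,.32),velocity=.25)
robot.line_to(P(.175,.207),velocity=.15)
print(T(),np.round(robot.current_joint_positions()),robot.current_contact_force())
print('stop',robot.line_to(P(.083,.207),velocity=.06,f_stop=15),T(),robot.current_tool_pos(),robot.current_contact_force())
robot.pause(.5)
robot.line_to(P(.15,.207),velocity=.15)
robot.line_to(P(.15,.32),velocity=.25)
robot.move_to([.55,-.2,.32],o);robot.pause(1);print(T())
from fit import fitcup
grab('top','top6.png');grab('scene','scene6.png')
a=cv2.imread('pics/scene6.png')[130:280,130:314];b=cv2.imread('pics/top6.png')[120:270,130:314]
cv2.imwrite('pics/c6.png',cv2.resize(np.hstack([a,b]),(800,326)))
E
```

```text
Traceback (most recent call last):
ValueError: The truth value of an array with more than one element is ambiguous. Use a.any() or a.all()
```

```bash
python3 - <<'E'
from plan import *
T=lambda:round(robot.current_time_s(),1)
bx=np.array([np.cos(BY),np.sin(BY)])
P=lambda x,z:[*(RING+bx*x).tolist(),z]
c=[(abs(q[6]),yaw) for yaw in(7,-173) for q in [robot.inverse_kinematics(P(.175,.32),[180,0,yaw])] if q is not None]
print(c);o=[180,0,min(c)[1]]
robot.move_to([.62,-.12,.32],o)
robot.line_to(P(.175,.32),velocity=.25)
robot.line_to(P(.175,.207),velocity=.15)
print(T(),np.round(robot.current_joint_positions()),robot.current_contact_force())
print('stop',robot.line_to(P(.083,.207),velocity=.06,f_stop=15),T(),robot.current_tool_pos(),robot.current_contact_force())
robot.pause(.5)
robot.line_to(P(.15,.207),velocity=.15)
robot.line_to(P(.15,.32),velocity=.25)
robot.move_to([.55,-.2,.32],o);robot.pause(1);print(T())
grab('top','top6.png');grab('scene','scene6.png')
a=cv2.imread('pics/scene6.png')[130:280,130:314];b=cv2.imread('pics/top6.png')[120:270,130:314]
cv2.imwrite('pics/c6.png',cv2.resize(np.hstack([a,b]),(800,326)))
E
```

```text
[(np.float64(84.68979165186924), 7), (np.float64(87.40931873948401), -173)]
29.3 [-15.  41.  18.  58. -12.  83. -83.] [-0.45506972  0.72191366  0.16156892]
stop False 31.0 [0.62555814 0.05584595 0.20680436] [-0.92829781 -0.49444328  0.88068513]
34.8
```

View pics/c6.png

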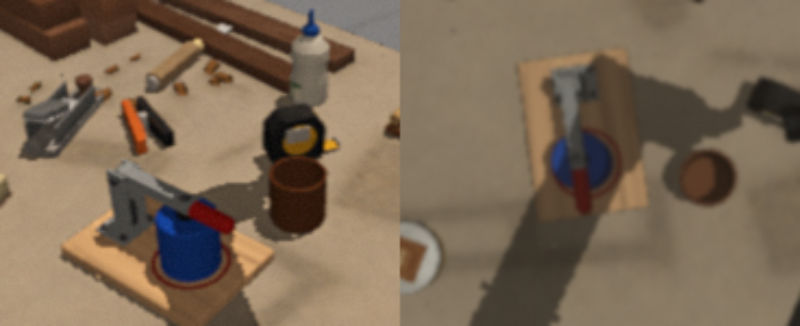

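Picture c6 shows the clamp arm level with its pad on the cup's base (crop (185,210)). The cup is still centred in the ring, the neighbours are unmoved and the robot is clear.

```bash
python3 -c "
from h import *
print(workorder.close_job())"
```

```text
the job is handed in; nothing more can be done
None
```

The blue cup stands mouth-down, centred in the red ring to within about 2 mm by the camera, with the clamp arm resting on its base; the job was handed in at about 35 s and no verdict was returned.

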